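# Restock the sloped tea rack

### The job

Restock the lower tray of the tea rack with the green tin and the orange tin that lie on the trolley: lay each one flat in the channel directly below the sample tin of its own colour, brass cap towards the open front like the samples above, and slide it down the slope under the upper tray until its foot rests fully home against the back stop. Do not shove the rack along the trolley, and leave the sample tins, the teapot, the cup and the tea carton where they are.

Things in the scene. Friction and masses are not known exactly. Their poses are not given: they have to be found in the camera images.
- rack: free-standing two-tier wooden tea rack on black legs, 232 (x) by 228 (y) by 177 high with samples, 2.6 kg, not fastened: a push of some 14 N shifts it. Origin on the trolley top under its middle; x points from open front to back stop, z up. Both trays fall 20 degrees towards +x: down-slope is (0.940, 0, -0.342), floor normal (0.342, 0, 0.940). Posts outside y +-102 at x 30 and 94 hold the upper tray.
- rack_front (a point): middle of the front edge of the lower tray's floor (rack frame x -116, y 0, z 107.4). The floor runs 238 down the slope to the stop. Three channels, 42 wide, centred at y -68, 0, +68 of the rack frame, lie between flat battens 8 high that begin 75 down the slope; the first 75 is plain open floor. Tins do not slide by themselves: friction (under 1 N) holds them until pushed.
- rack_stop (a point): point on the lower tray's floor at the foot of the back stop, on the middle line (rack frame x 107.6, y 0, z 26). The stop is a straight wooden lip across all channels, square to the floor, 16 high. A tin fully home has its cap end 118 down the slope from the floor's front edge.
- rack_upper (a point): middle of the lower front edge of the upper tray (rack frame x -10.5, y 0, z 148.8): 85 down the slope and 75 above the lower floor along the normal. The upper tray is parallel to the lower one; with the sample tins, whose caps stand out 5 in front of it, it fills the space from 75 to 103 above the lower floor, so a tool that pushes a tin home has to lean in under it.
- tin_green: slim rigid tea tin, painted green with a brass cap, box 120 long, 34 wide, 22 high, about 0.11 kg. Origin: centre of its underside. x along its length towards the plain foot end; the brass cap is the last 24 mm at the -x end; z up out of its top. Starts flat on the trolley; goes into the lower tray.
- tin_green_foot (a point): middle of the lower edge of the green tin's foot end (the plain end), 60 ahead of its origin along +x, on the underside
- tin_orange: slim rigid tea tin, orange with a brass cap, box 120 long, 34 wide, 22 high, about 0.11 kg. Origin: centre of its underside. x along its length towards the plain foot end; the brass cap is the last 24 mm at the -x end; z up out of its top. Starts flat on the trolley; goes into the lower tray.
- tin_orange_foot (a point): middle of the lower edge of the orange tin's foot end (the plain end), 60 ahead of its origin along +x, on the underside
- sample_green: the green sample tin lying loose in the upper tray, cap to the front, same size and axes as the other tins; it shows which of the three channels is the green one. Not to be moved.
- sample_orange: the orange sample tin lying loose in the upper tray, cap to the front, same size and axes as the other tins; it shows which of the three channels is the orange one. Not to be moved.
- sample_blue: the blue sample tin lying loose in the upper tray, cap to the front, same size and axes as the other tins; it shows which of the three channels is the blue one. Not to be moved.
- teapot: glass teapot with a steel lid on a round brass warmer (one piece), 128 across plus a handle reaching 103 and a spout reaching 86 from the axis on opposite sides, 169 high, 1.3 kg. Origin: centre of its underside. Bystander.
- cup: glass cup 80 across the rim, 70 high, on a round wooden coaster 100 across and 6 thick that is fixed. Origin: centre of its underside. Bystander.
- carton: closed white and mint tea carton 72 by 72, 85 high. Origin: centre of its underside. Bystander.

How it is judged:
At the end, for the whole second after the job is handed in: Both tins released and at rest, flat in the lower tray (within 3 degrees of its slope, 6 of straight), each below the sample of its colour (15 mm sideways), cap to the front, foot within 3 mm of the back stop; the rack within 12 mm of where it stood (x of tin_green_foot in the frame of rack between 0.1046 and 0.1115 m and z of tin_green_foot in the frame of rack between 0.021 and 0.031 m and angle between tin_green's own z axis and vertical between 0.29 and 0.41 rad and angle between the y axis of each of tin_green, tin_orange and the y axis of rack, either way round below 0.1 rad and y of tin_green in the frame of sample_green between -0.015 and 0.015 m and linear speed of each of tin_green, tin_orange below 0.01 m/s and contact force between each of tin_green, tin_orange and the fingers below 0.05 N and x of tin_orange_foot in the frame of rack between 0.1046 and 0.1115 m and z of tin_orange_foot in the frame of rack between 0.021 and 0.031 m and angle between tin_orange's own z axis and vertical between 0.29 and 0.41 rad and y of tin_orange in the frame of sample_orange between -0.015 and 0.015 m and distance of rack from where it was at the start of the episode below 0.012 m); the robot touches nothing.
It fails at once if the rack is shoved more than 12 mm (distance of rack from where it was at the start of the episode above 0.012 m).
It fails at once if a sample tin is moved more than 15 mm (distance of any of sample_green, sample_orange, sample_blue from where it was at the start of the episode above 0.015 m).
It fails at once if the teapot, the cup or the carton is moved more than 12 mm or tipped (distance of any of teapot, cup, carton from where it was at the start of the episode above 0.012 m or angle between any of teapot, cup, carton's own z axis and vertical above 0.2 rad).
It also fails if it takes over 72 s, if anything falls off the work surface, if the arm or the gripper's body presses on something with over 40 N, if the wrist force passes 120 N, or if a joint passes its speed limit or range.

### The arm

A 6-joint arm with a two-finger parallel gripper is mounted at the origin on the work surface. World frame = base frame: x ahead of the robot, y to its left, z up, the work surface at z = 0. Lengths are in m, angles in rad, forces in N, time in s.
With the tool pointing down it reaches from about 0.35 to 0.975 m from the base axis. Payload 17.4 kg.
Tool frame: the origin (TCP) lies at the very end of the fingers, on their centre line; the grasp point (between the pads) lies 19 mm behind it; z points along the fingers, x is the direction in which the jaws open and shut, and the axes are right-handed (so a half turn about z gives the same grasp; the last joint's range is limited). The gripper opens to 85 mm and grips with 20 to 120 N. Pads are 22 mm wide; open, the fingers measure 114 mm over their backs; the gripper's body (76 mm by 85 mm) begins 54 mm behind the grasp point. The pads swing forward as they close: fully open they stand 13 mm farther back than shut.
Start: joints at [-1.329, 0.116, 1.442, -0, 1.584, -0.038], TCP at [0.186, -0.649, 0.194] pointing down, gripper open.
Joint ranges: [-2.83, 2.83], [-0.83, 2.19], [0.07, 2.5], [-1.14, 4.28], [0.01, 3], [-2.97, 2.97]. Speed limits (rad/s): [1.89, 1.89, 2.22, 3.14, 3.14, 3.14].

### API

Orientations are given as a rotation vector (axis times angle).
In Python, from bench import * gives the robot as it stands. Calls block until the motion is done:
- move_ptp(position, orientation): joint-space move of the TCP to a pose.
- servo_line(position, speed=0.15, rot=None, contact_N=None): straight line of the TCP; rot=None keeps the orientation; speed is the mean speed in m/s. With contact_N (N) it stops when the force on the tool has changed by that much, and returns True; else False.
- move_joints(angles): joint-space move.
- set_gripper(opening, force=None): finger opening in m; force is the grip in N (None keeps the last); returns when the fingers have stopped.
- hold(seconds).
- inverse_kinematics(position, orientation): joint angles nearest the present ones, or None.
- read_state(): the state.
- grab_frame(name): name is "scene" or "top" or "wrist"; returns a dict with "color" (384x512x3 uint8, red, green, blue), "mtx" (3x3 intrinsics, pixels), "R" (3x3) and "t" (3): a world point X has camera coordinates R X + t; the wrist camera has in their place "tool_from_camera" (4x4, takes a point from camera to tool coordinates, whose origin is the TCP and whose axes are the tool frame's). Camera axes: x right, y down, z forward; pixel columns grow to the right and rows downward; lengths in m; the calibration is good to about 2 mm. The wrist camera is an equidistant fisheye: a pixel r from the principal point sees the ray r / f radians off the axis. A picture is of the moment at which its call begins: read the wrist's pose just before it. There is no depth.
A pose or a line that the arm cannot do raises PlanningError and nothing moves.
- job_done(): hands the job in, once; it reports no verdict.
The state is a dict: "clock": time; "q": joint angles; "joint_vel": joint speeds; "tau": joint torques, N m; "eef_pos": TCP position; "tool_rot": TCP orientation; "wrist_force": force on the tool from outside, world axes, zero at the start; "wrist_torque": the same for the moment, N m; "width": finger opening in m.
Only numpy, scipy, OpenCV 4.12 (cv2) and the standard library are available. Lean on these libraries where they do the work, as an engineer would, in place of code of your own. Each camera call takes 0.05 s, during which the arm holds its last target. There are 200 camera calls.

## Working session

There is one attempt and no reset: what is moved stays moved. The work goes in short steps, each a Python script; the robot and the scene stay as the last script left them, time stands still between calls to the robot, and variables do not carry over. Pictures are saved under pics/ and viewed, about 8 in all and at most 12, crops included, and the job is handed in when it is done.

```bash
mkdir -p pics; ls; python3 - <<'E'
from bench import *
import cv2,numpy as np
for n in ("scene","top"):
    f=grab_frame(n); np.savez("pics/%s0.npz"%n,**f)
    cv2.imwrite("pics/%s0.png"%n,cv2.resize(f["color"][:,:,::-1],(800,600),interpolation=cv2.INTER_CUBIC))
    print(n,f["mtx"],f["R"],f["t"],-f["R"].T@f["t"])
E
```

```text
pics
scene [[357.3920197    0.         249.36012537]
 [  0.         357.3920197  194.00677016]
 [  0.           0.           1.        ]] [[ 0.8863036   0.46281418  0.01640011]
 [ 0.33778718 -0.62183578 -0.70655508]
 [-0.31680553  0.63176206 -0.70746799]] [-0.49177683 -0.15458664  1.24008439] [ 0.88094655 -0.65196449  0.77616123]
top [[404.10968696   0.         255.28305773]
 [  0.         404.10968696 196.45325942]
 [  0.           0.           1.        ]] [[-0.1254544  -0.99207903 -0.00635605]
 [-0.96753593  0.12376256 -0.22035665]
 [ 0.21939786 -0.02149501 -0.97539866]] [8.52712178e-05 5.83523037e-01 1.31827902e+00] [ 0.27536261 -0.04379729  1.41443132]
```

View pics/top0.png

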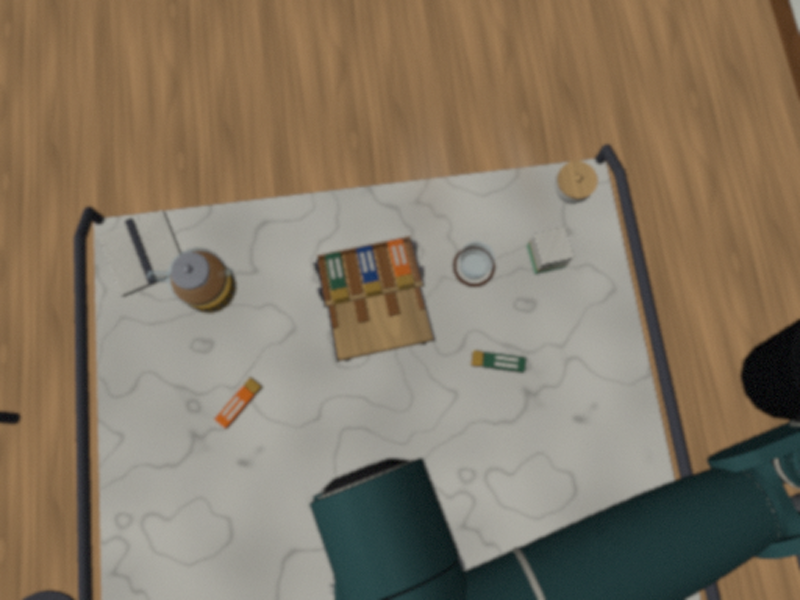

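View pics/scene0.png

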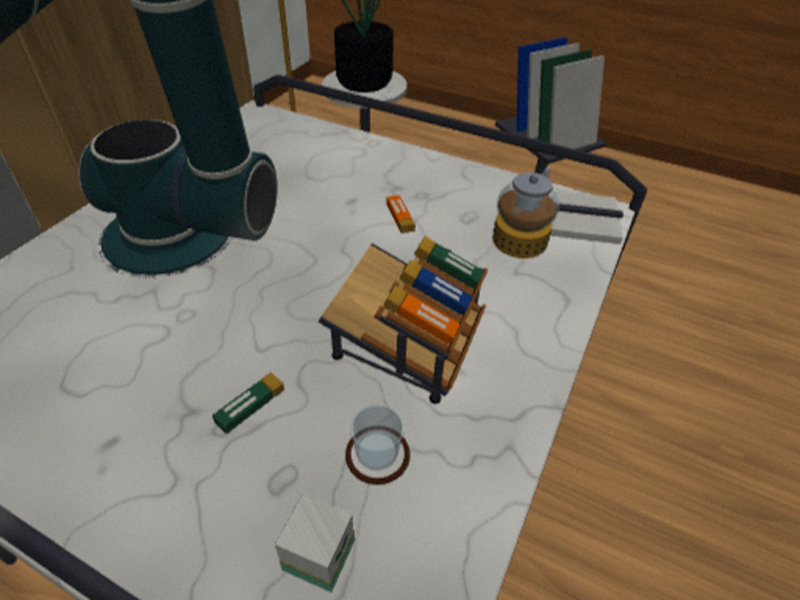

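The top view shows the green tin at about (498,361) px with its cap to the left, and the orange tin at (238,402) with its cap up and to the right. The rack's front floor edge runs from (337,360) to (434,340). The samples, left to right, are green, blue, orange. The scene view agrees. Next I'll turn these into positions.

```bash
cat > h.py <<'E'
import numpy as np,cv2
from scipy.spatial.transform import Rotation as Ro
def masks(img):
    hsv=cv2.cvtColor(img,cv2.COLOR_RGB2HSV); H,S,V=cv2.split(hsv)
    r=lambda a,b,s,v:(((H>=a)&(H<=b)&(S>s)&(V>v)).astype(np.uint8))
    return dict(green=r(60,90,90,25)*(V<130),orange=r(3,13,190,150),blue=r(105,125,120,40),brass=r(15,24,140,90))
def ray(f,uv):
    uv=np.asarray(uv,float).reshape(-1,2); d=np.c_[(uv-f["mtx"][:2,2])/f["mtx"][0,0],np.ones(len(uv))]@f["R"]
    return -f["R"].T@f["t"],d
def onplane(f,uv,z):
    c,d=ray(f,uv); return c+d*((z-c[2])/d[:,2])[:,None]
def tri(f1,uv1,f2,uv2):
    c1,d1=ray(f1,uv1);c2,d2=ray(f2,uv2);d1=d1[0]/np.linalg.norm(d1);d2=d2[0]/np.linalg.norm(d2)
    k=np.linalg.lstsq(np.c_[d1,-d2],c2-c1,rcond=None)[0];a=c1+d1*k[0];b=c2+d2*k[1]
    return (a+b)/2,np.linalg.norm(a-b)
E
python3 - <<'E'
from h import *
for n in("top","scene"):
    f=dict(np.load(f"pics/{n}0.npz")); m=masks(f["color"])
    for k in m:
        mm=cv2.morphologyEx(m[k],cv2.MORPH_CLOSE,np.ones((3,3)))
        N,L,st,ce=cv2.connectedComponentsWithStats(mm)
        for i in range(1,N):
            if st[i,4]>25: print(n,k,st[i].tolist(),ce[i].round(1),onplane(f,ce[i],.022)[0].round(3))
im=dict(np.load("pics/top0.npz"))["color"][140:285,130:350]
cv2.imwrite("pics/crop1.png",cv2.resize(im[:,:,::-1],(792,522),interpolation=cv2.INTER_CUBIC))
E
```

```text
top green [212, 179, 8, 5, 31] [215.8 180.8] [0.663 0.058 0.022]
top green [310, 227, 6, 7, 37] [312.6 230. ] [ 0.445 -0.256  0.022]
top green [335, 273, 177, 111, 9419] [432.9 340. ] [ 0.039 -0.589  0.022]
top green [200, 295, 141, 89, 5717] [262.  348.2] [ 0.083 -0.032  0.022]
top orange [253, 170, 9, 6, 46] [257.  172.5] [ 0.675 -0.092  0.022]
top orange [153, 248, 8, 9, 41] [156.4 252. ] [0.438 0.286 0.022]
top blue [233, 174, 8, 6, 40] [236.4 176.4] [ 0.67  -0.017  0.022]
top brass [209, 159, 55, 36, 402] [237.9 181.3] [ 0.651 -0.02   0.022]
top brass [222, 167, 7, 11, 32] [224.7 172.1] [0.691 0.023 0.022]
top brass [127, 178, 20, 20, 68] [139.2 190.1] [0.664 0.332 0.022]
top brass [247, 188, 8, 14, 41] [250.3 195. ] [ 0.596 -0.058  0.022]
top brass [303, 226, 6, 7, 37] [305.4 229.1] [ 0.451 -0.232  0.022]
top brass [157, 243, 9, 9, 48] [161.  247.1] [0.453 0.27  0.022]
scene green [131, 0, 11, 26, 81] [136.1  13.7] [-0.745  1.039  0.022]
scene green [226, 0, 17, 23, 182] [234.    9.6] [-0.281  1.396  0.022]
scene green [90, 7, 69, 103, 2642] [124.8  57.4] [-0.403  0.553  0.022]
[... 1813 characters left out ...]
]
scene brass [268, 152, 10, 10, 65] [272.8 156.6] [0.53  0.215 0.022]
scene brass [246, 164, 27, 32, 267] [258.3 180.1] [0.539 0.089 0.022]
scene brass [241, 195, 15, 8, 44] [247.1 198.6] [0.546 0.001 0.022]
scene brass [386, 212, 10, 12, 41] [390.2 216.4] [0.935 0.132 0.022]
scene brass [283, 229, 9, 15, 31] [288.  236.9] [ 0.709 -0.073  0.022]
scene brass [167, 239, 14, 11, 82] [173.7 243.8] [ 0.455 -0.235  0.022]
scene brass [469, 253, 11, 9, 45] [473.4 257.2] [1.155 0.093 0.022]
scene brass [400, 317, 11, 9, 36] [404.5 320.9] [ 1.03  -0.167  0.022]
scene brass [0, 359, 34, 25, 409] [ 14.2 373.2] [ 0.367 -0.641  0.022]
scene brass [30, 380, 14, 4, 33] [ 36.5 381.6] [ 0.418 -0.631  0.022]
```

View pics/crop1.png

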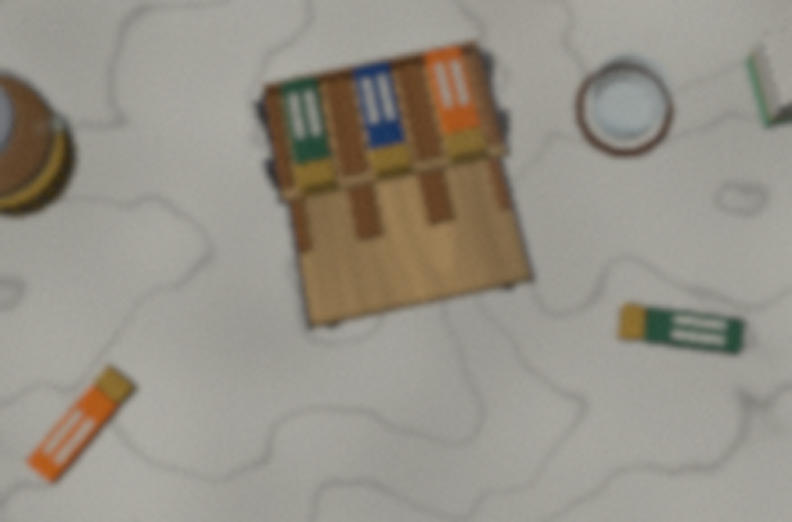

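The crop resolves the tins: orange foot corners at (28,463) and (53,482), green from (620,320) at the cap to (744,335) at the foot. It also resolves the rack's front corners, (311,327) and (533,280), and the sample cap fronts. I'll convert these and hold them against the known sizes.

```bash
python3 - <<'E'
from h import *
f=dict(np.load("pics/top0.npz"))
P=lambda pts,z: onplane(f,np.array(pts)/3.6+[130-.36,140-.36],z)[:,:2]
fr=P([(311,327),(533,280)],.1074); print("front",fr.round(4),np.linalg.norm(fr[0]-fr[1]))
e=fr[0]-fr[1]; print("yaw",np.degrees(np.arctan2(-e[0],e[1])))
cp=P([(318,188),(392,171),(466,155)],.1768);print("caps",cp.round(4),np.linalg.norm(cp[0]-cp[2]))
e=cp[0]-cp[2]; print("yaw",np.degrees(np.arctan2(-e[0],e[1])))
y=np.arctan2(-e[0],e[1]);ex=np.array([np.cos(y),np.sin(y)])
print("origin from front",fr.mean(0)+.116*ex,"from caps",cp[1]+.0056*ex)
for n,c in dict(orange=[(28,463),(53,482),(110,366),(136,386)],green=[(745,316),(742,353),(622,303),(618,338)]).items():
    q=P(c,.022);ft=q[:2].mean(0);ca=q[2:].mean(0);d=ft-ca
    print(n,"ctr",q.mean(0).round(4),"yaw",np.degrees(np.arctan2(d[1],d[0])),"len",np.linalg.norm(d),"w",np.linalg.norm(q[0]-q[1]),np.linalg.norm(q[2]-q[3]))
print("cup,carton,teapot", P([(625,100)],0.05),P([(785,60)],.05),P([(0,150)],.05))
from bench import *
f=grab_frame("wrist");print(f["mtx"],f["tool_from_camera"])
E
```

```text
front [[ 0.4729  0.0684]
 [ 0.4902 -0.1366]] 0.2057614684432237
yaw 4.8144482451412545
caps [[ 0.5834  0.0436]
 [ 0.5904 -0.0224]
 [ 0.5965 -0.0886]] 0.1328915756069291
yaw 5.669326523305011
origin from front [ 0.59697424 -0.02262814] from caps [ 0.5959352  -0.02183077]
orange ctr [0.4212 0.3014] yaw 133.86153544204834 len 0.1168497908491998 w 0.030392489436982868 0.0321843622054354
green ctr [ 0.4403 -0.2781] yaw -103.79256082974518 len 0.11899424440207503 w 0.03599105215133152 0.03427164827524499
cup,carton,teapot [[ 0.66469862 -0.25428688]] [[ 0.68517942 -0.4162247 ]] [[0.69192852 0.35530803]]
[[297.31863964   0.         256.06604787]
 [  0.         297.31863964 191.20390332]
 [  0.           0.           1.        ]] [[ 9.99999923e-01  3.71371228e-04 -1.28260770e-04  6.41508119e-04]
 [-3.09991332e-04  9.46337620e-01  3.23179538e-01 -8.32499271e-02]
 [ 2.41397573e-04 -3.23179473e-01  9.46337662e-01 -1.80362433e-01]
 [ 0.00000000e+00  0.00000000e+00  0.00000000e+00  1.00000000e+00]]
```

```bash
cat >> h.py <<'E'
D=np.radians
def Rz(y): return Ro.from_euler("z",y)
def toolrot(frame,lean,flip=1):
    """frame: Rotation of tin/floor; lean (rad): tool z towards +x of the frame, x along +-y"""
    z=np.array([np.sin(lean),0,-np.cos(lean)]);x=np.array([0,flip,0.])
    return (frame*Ro.from_matrix(np.c_[x,np.cross(z,x),z])).as_rotvec()
class Rack:
    def __init__(s,o=(.5965,-.0222),yaw=D(5.3)): s.o=np.r_[o,0];s.R=Rz(yaw);s.F=s.R*Ro.from_euler("y",D(20))
    def at(s,sl,y,n): # slope, lateral, normal from rack_front
        return s.o+s.R.apply([-.116,0,.1074])+s.F.apply([sl,y,n])
    def P(s,x,y,z): return s.o+s.R.apply([x,y,z])
class Tin:
    def __init__(s,c,yaw): s.o=np.r_[c,0];s.R=Rz(yaw)
    def at(s,x,y,z): return s.o+s.R.apply([x,y,z])
def fish(f,uv,eef,rv):
    uv=np.asarray(uv,float).reshape(-1,2);K=f["mtx"];d=(uv-K[:2,2])/K[0,0];th=np.linalg.norm(d,axis=1)
    v=np.c_[d/np.maximum(th,1e-9)[:,None]*np.sin(th)[:,None],np.cos(th)]
    T=f["tool_from_camera"];R=Ro.from_rotvec(rv)
    return np.array(eef)+R.apply(T[:3,3]),R.apply(v@T[:3,:3].T)
def fplane(f,uv,eef,rv,z):
    c,d=fish(f,uv,eef,rv); return c+d*((z-c[2])/d[:,2])[:,None]
E
python3 - <<'E'
from h import *
from bench import *
R=Rack();G=Tin((.4403,-.2781),D(-103.8));O=Tin((.4212,.3014),D(133.9))
for fl in(1,-1):
  for n,p,r in [("G",G.at(-.038,0,.005),toolrot(G.R,D(20),fl)),("O",O.at(-.038,0,.005),toolrot(O.R,D(20),fl)),
    ("place",R.at(.055,.068,.03),toolrot(R.F,D(20),fl)),("pre",R.at(-.07,.068,.03),toolrot(R.F,D(20),fl)),
    ("push0",R.at(.0,.068,.015),toolrot(R.F,D(61),fl)),("pushL",R.at(.113,.068,.011),toolrot(R.F,D(61),fl)),("pushR",R.at(.113,-.068,.011),toolrot(R.F,D(61),fl))]:
    q=inverse_kinematics(p,r); print(fl,n,p.round(3),None if q is None else np.round(q,2))
def snap(name,p,r):
    move_ptp(p,r); s=read_state(); f=grab_frame("wrist")
    np.savez(f"pics/{name}.npz",eef=s["eef_pos"],rv=s["tool_rot"],**f)
    cv2.imwrite(f"pics/{name}.png",cv2.resize(f["color"][:,:,::-1],(800,600),interpolation=cv2.INTER_CUBIC)); print(name,s["clock"],np.round(s["q"],2))
snap("wg",G.at(0,0,.15),toolrot(G.R,0,1))
snap("wr",R.P(-.09,0,.26),toolrot(R.R,0,1))
E
```

```text
1 G [ 0.449 -0.241  0.005] [-0.32 -0.14  2.05 -0.37  1.23  0.04]
1 O [0.448 0.274 0.005] [0.31 0.   1.91 0.32 1.4  2.6 ]
1 place [0.536 0.041 0.117] [ 0.03 -0.15  1.83  0.    1.46 -1.64]
1 pre [0.419 0.03  0.16 ] [ 0.01 -0.46  2.    0.    1.6  -1.65]
1 push0 [0.48  0.035 0.121] None
1 pushL [0.584 0.045 0.079] [-0.   -0.49  2.28  0.1   0.64 -1.72]
1 pushR [ 0.597 -0.09   0.079] [-0.34 -0.41  2.23  0.44  0.7  -2.26]
-1 G [ 0.449 -0.241  0.005] None
-1 O [0.448 0.274 0.005] [ 0.31  0.    1.91  0.32  1.4  -0.54]
-1 place [0.536 0.041 0.117] [ 0.03 -0.15  1.83  0.    1.46  1.51]
-1 pre [0.419 0.03  0.16 ] [ 0.01 -0.46  2.    0.    1.6   1.49]
-1 push0 [0.48  0.035 0.121] None
-1 pushL [0.584 0.045 0.079] [-0.   -0.49  2.28  0.1   0.64  1.42]
-1 pushR [ 0.597 -0.09   0.079] [-0.34 -0.41  2.23  0.44  0.7   0.88]
wg 1.8083 [-0.61 -0.21  1.83 -0.    1.52 -0.37]
wr 3.125 [-0.11 -0.26  1.69 -0.    1.71 -1.77]
```

View pics/wg.png

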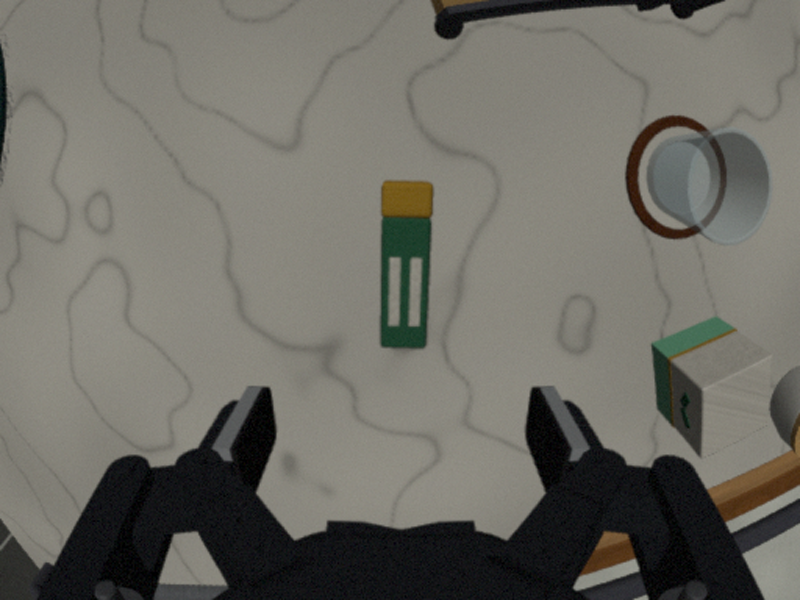

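View pics/wr.png

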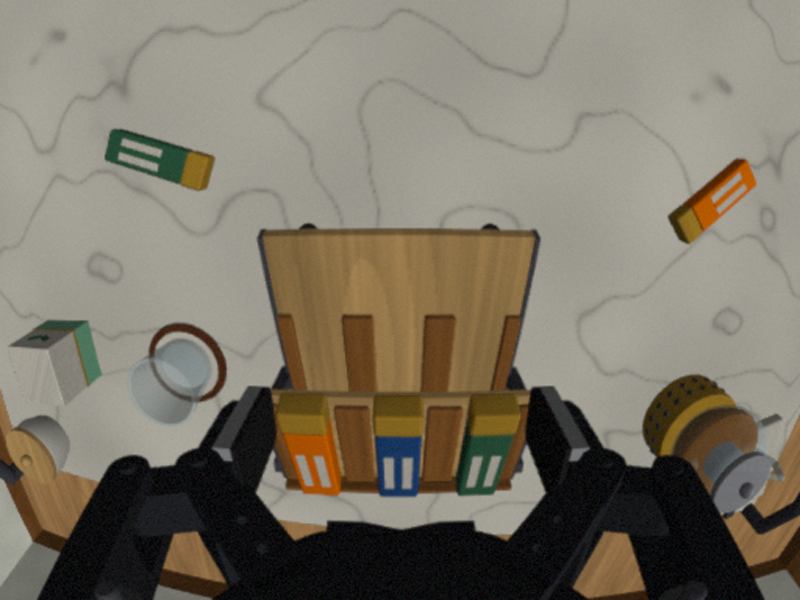

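The wrist view of green shows cap corners (383,181) and (432,182) and foot corners (381,346) and (427,347). The rack view shows the front edge from (262,231) to (538,231) and batten front corners at x = 344, 375, 425 and 454 on row 316, so I can refine both poses.

```bash
python3 - <<'E'
from h import *
S=.64
def P(n,pts,z):
    f=dict(np.load(f"pics/{n}.npz")); return fplane(f,(np.array(pts)+.5)*S-.5,f["eef"],f["rv"],z)[:,:2]
q=P("wg",[(381,346),(427,347),(383,181),(432,182)],.022);d=q[:2].mean(0)-q[2:].mean(0)
print("green",q.mean(0),np.degrees(np.arctan2(d[1],d[0])),np.linalg.norm(d),np.linalg.norm(q[0]-q[1]),np.linalg.norm(q[2]-q[3]))
fr=P("wr",[(538,231),(262,231)],.1074);e=fr[0]-fr[1];y=np.arctan2(-e[0],e[1]);ex=np.array([np.cos(y),np.sin(y)])
print("front",np.linalg.norm(e),np.degrees(y),fr.mean(0)+.116*ex)
b=P("wr",[(454,316),(425,316),(375,316),(344,316)],.0892);e=b[:2].mean(0)-b[2:].mean(0)
print("batt",np.linalg.norm(b[0]-b[1]),np.linalg.norm(b[1]-b[2]),np.linalg.norm(b[2]-b[3]),np.degrees(np.arctan2(-e[0],e[1])),b.mean(0)+.0428*ex)
c=P("wr",[(494,402),(399,402),(304,400)],.1768);e=c[0]-c[2];print("caps?",np.linalg.norm(e),np.degrees(np.arctan2(-e[0],e[1])),c[1]+.0056*ex)
o=P("wr",[(742,161),(755,182),(670,212),(690,233)],.022);d=o[:2].mean(0)-o[2:].mean(0)
print("orange",o.mean(0),np.degrees(np.arctan2(d[1],d[0])),np.linalg.norm(d))
E
```

```text
green [ 0.44401354 -0.27977781] -104.85856853178207 0.11855710852411781 0.033608487844198585 0.032327499524149386
front 0.20608129044382442 5.1653462931586205 [ 0.59914596 -0.02363502]
batt 0.023616804194046017 0.04045166370933271 0.025262230533176853 5.1720115763090435 [ 0.60037708 -0.02393796]
caps? 0.12708435760990008 4.482902872210105 [ 0.5905657  -0.02502533]
orange [0.4213549  0.29615261] 129.99818709837396 0.11154006434754576
```

```bash
sed -i 's/o=(.5965,-.0222),yaw=D(5.3)/o=(.5987,-.0235),yaw=D(5.2)/' h.py; python3 - <<'E'
from h import *
from bench import *
R=Rack();G=Tin((.443,-.2792),D(-104.6))
for L in (45,53,61):
  for y in(.068,-.068):
    print(L,y,[(s,n) for s in(.02,.03,.04,.05,.06,.08,.113) for n in (.011,.05) if inverse_kinematics(R.at(s,y,n),toolrot(R.F,D(L))) is not None])
r=toolrot(G.R,D(20))
set_gripper(.06,40)
move_ptp(G.at(-.04,0,.07),r)
print(servo_line(G.at(-.04,0,.005),speed=.08,contact_N=6),read_state()["eef_pos"])
set_gripper(.0,40);s=read_state();print(s["width"],s["clock"],s["wrist_force"])
servo_line(G.at(-.04,0,.10),speed=.15)
move_ptp(G.at(-.04,0,.25),r)
move_ptp(R.at(-.10,.068,.08),toolrot(R.F,D(20)))
s=read_state();f=grab_frame("wrist");np.savez("pics/h1.npz",eef=s["eef_pos"],rv=s["tool_rot"],**f)
cv2.imwrite("pics/h1.png",cv2.resize(f["color"][:,:,::-1],(800,600),interpolation=cv2.INTER_CUBIC));print(s["width"],s["clock"],s["eef_pos"])
E
```

```text
45 0.068 [(0.02, 0.011), (0.02, 0.05), (0.03, 0.011), (0.03, 0.05), (0.04, 0.011), (0.04, 0.05), (0.05, 0.011), (0.05, 0.05), (0.06, 0.011), (0.06, 0.05), (0.08, 0.011), (0.08, 0.05), (0.113, 0.011), (0.113, 0.05)]
45 -0.068 [(0.02, 0.011), (0.02, 0.05), (0.03, 0.011), (0.03, 0.05), (0.04, 0.011), (0.04, 0.05), (0.05, 0.011), (0.05, 0.05), (0.06, 0.011), (0.06, 0.05), (0.08, 0.011), (0.08, 0.05), (0.113, 0.011), (0.113, 0.05)]
53 0.068 [(0.02, 0.011), (0.02, 0.05), (0.03, 0.011), (0.03, 0.05), (0.04, 0.011), (0.04, 0.05), (0.05, 0.011), (0.05, 0.05), (0.06, 0.011), (0.06, 0.05), (0.08, 0.011), (0.08, 0.05), (0.113, 0.011), (0.113, 0.05)]
53 -0.068 [(0.02, 0.011), (0.02, 0.05), (0.03, 0.011), (0.03, 0.05), (0.04, 0.011), (0.04, 0.05), (0.05, 0.011), (0.05, 0.05), (0.06, 0.011), (0.06, 0.05), (0.08, 0.011), (0.08, 0.05), (0.113, 0.011), (0.113, 0.05)]
61 0.068 [(0.02, 0.011), (0.02, 0.05), (0.03, 0.011), (0.03, 0.05), (0.04, 0.011), (0.04, 0.05), (0.05, 0.011), (0.05, 0.05), (0.06, 0.011), (0.06, 0.05), (0.08, 0.011), (0.08, 0.05), (0.113, 0.011), (0.113, 0.05)]
61 -0.068 [(0.02, 0.011), (0.02, 0.05), (0.03, 0.011), (0.03, 0.05), (0.04, 0.011), (0.04, 0.05), (0.05, 0.011), (0.05, 0.05), (0.06, 0.011), (0.06, 0.05), (0.08, 0.011), (0.08, 0.05), (0.113, 0.011), (0.113, 0.05)]
False [ 0.45339928 -0.24061776  0.00550459]
-3.88287182509918e-05 6.6833 [ 0.15794338  0.27397494 -0.13153163]
0.00035229643418520406 9.5083 [0.41069284 0.02738024 0.21630476]
```

View pics/h1.png

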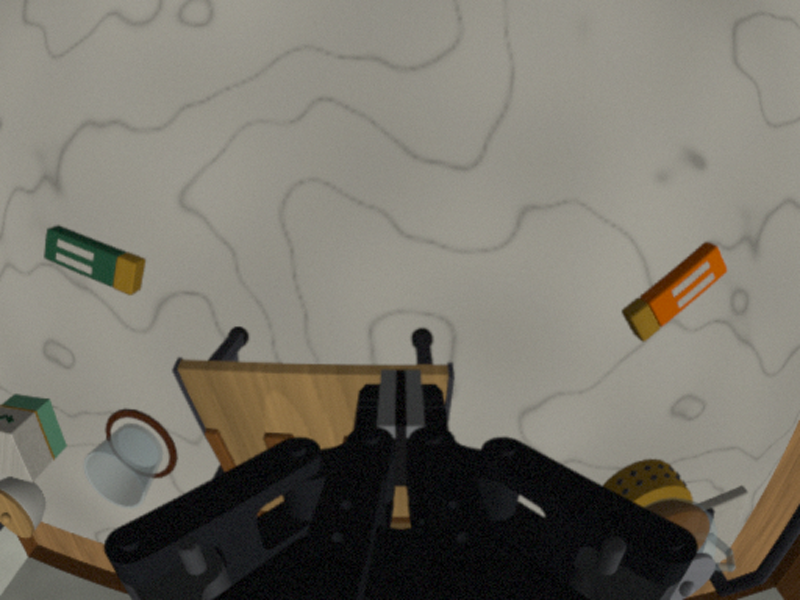

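The gripper shut on nothing: the width is 0, and the image shows the green tin still lying at about (95,260) px. Before trying again I'll find out whether the tin moved.

```bash
python3 - <<'E'
from h import *
from bench import *
G=Tin((.443,-.2792),D(-104.6))
move_ptp(G.at(-.01,0,.17),toolrot(G.R,0)); set_gripper(.06)
s=read_state();f=grab_frame("wrist");np.savez("pics/g2.npz",eef=s["eef_pos"],rv=s["tool_rot"],**f)
cv2.imwrite("pics/g2.png",cv2.resize(f["color"][:,:,::-1],(800,600),interpolation=cv2.INTER_CUBIC));print(s["clock"],s["eef_pos"])
E
```

```text
11.3583 [ 0.44553696 -0.26947405  0.17001212]
```

View pics/g2.png

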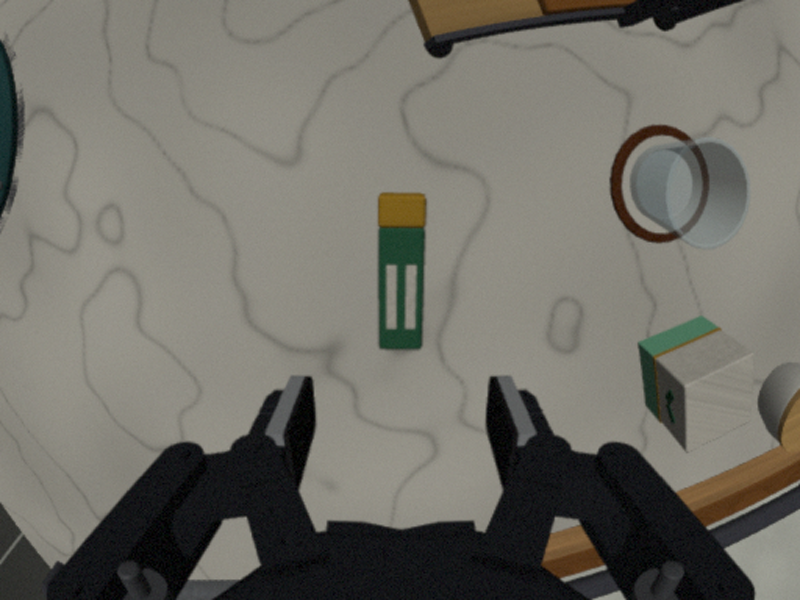

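The green tin hasn't moved: cap corners (379,194) and (425,194), foot corners (379,348) and (422,348). So the pads passed over its top. The fingertips also look farther back than the TCP in this image. I'll probe the trolley gently at the shut and 34 mm openings to see where the tips really end.

```bash
python3 - <<'E'
from h import *
from bench import *
S=.64;f=dict(np.load("pics/g2.npz"))
q=fplane(f,(np.array([(379,348),(422,348),(379,194),(425,194)])+.5)*S-.5,f["eef"],f["rv"],.022)[:,:2];d=q[:2].mean(0)-q[2:].mean(0)
print("green",q.mean(0),np.degrees(np.arctan2(d[1],d[0])),np.linalg.norm(d))
G=Tin(q.mean(0),np.arctan2(d[1],d[0]));r=toolrot(G.R,0)
for w in (0,.036,.06):
    move_ptp(G.at(0,.075,.05),r);set_gripper(w)
    hit=servo_line(G.at(0,.075,-.02),speed=.04,contact_N=8);s=read_state();print(w,s["width"],hit,s["eef_pos"][2],s["wrist_force"].round(1) if hasattr(s["wrist_force"],"round") else s["wrist_force"])
    servo_line(G.at(0,.075,.05),speed=.15)
print(read_state()["clock"])
E
```

```text
green [ 0.44379568 -0.27971808] -105.07933342558685 0.11852706764279591
0 5.76264300077951e-06 False -0.01979210987550266 [-0.3 -0.1  0.7]
0.036 0.03583114845454637 False -0.01977675654428289 [-0.8 -0.9  1.1]
0.06 0.06005107252492166 False -0.01980259221760427 [-0.7  0.2  0.6]
21.475
```

```bash
python3 - <<'E'
from h import *
from bench import *
G=Tin((.4438,-.2797),D(-105));r=toolrot(G.R,0)
for w in (.036,0):
    set_gripper(w); move_ptp(G.at(0,.075,-.015),r)
    hit=servo_line(G.at(0,.075,-.075),speed=.05,contact_N=6);s=read_state();print(w,hit,s["eef_pos"][2],np.round(s["wrist_force"],1))
    servo_line(G.at(0,.075,.0),speed=.2)
print(read_state()["clock"])
E
```

```text
0.036 True -0.038673506477293916 [ 0.  -0.5 12.7]
0 True -0.037577876646461825 [-1.2  1.  13.3]
24.825
```

The tips really end about 37 mm behind the reported TCP. The probe contacts at z = -0.0376 shut and -0.0387 at 36 mm, which agrees with the image, so this is a wrong tool length and not a position error. I'll command every tip target with that offset along tool z and try the grasp again.

```bash
cat >> h.py <<'E'
OFF=.037
def T(p,r): return np.asarray(p)+OFF*Ro.from_rotvec(r).apply([0,0,1])
def pick(b,tin):
    r=toolrot(tin.R,D(20)); b.set_gripper(.058,40)
    b.move_ptp(T(tin.at(-.04,0,.06),r),r)
    h=b.servo_line(T(tin.at(-.04,0,.006),r),speed=.1,contact_N=8);s=b.read_state();print("down",h,s["eef_pos"])
    b.set_gripper(0,40);w=b.read_state()["width"];print("width",w)
    if w<.03: raise SystemExit("missed")
    b.servo_line(T(tin.at(-.04,0,.12),r),speed=.2)
def snap(b,name,sz=(800,600)):
    s=b.read_state();f=b.grab_frame("wrist");np.savez(f"pics/{name}.npz",eef=s["eef_pos"],rv=s["tool_rot"],**f)
    cv2.imwrite(f"pics/{name}.png",cv2.resize(f["color"][:,:,::-1],sz,interpolation=cv2.INTER_CUBIC));print(name,s["clock"],s["width"])
E
python3 - <<'E'
from h import *
import bench as b
R=Rack();G=Tin((.4437,-.2796),D(-104.9))
for n,p,L in [("pre",R.at(-.09,.068,.04),20),("place",R.at(.05,.068,.007),20),("p0",R.at(.0,.068,.03),61),("p0",R.at(.02,.068,.011),61),("p1",R.at(.113,.068,.011),61),("p1R",R.at(.113,-.068,.011),61),("p0R",R.at(.02,-.068,.011),61)]:
    r=toolrot(R.F,D(L));q=b.inverse_kinematics(T(p,r),r);print(n,None if q is None else np.round(q,2))
pick(b,G)
r=toolrot(R.F,D(20))
b.move_ptp(T(R.at(-.09,.068,.04),r),r); snap(b,"h2")
E
```

```text
pre [ 0.   -0.48  2.05  0.    1.58 -1.66]
place [ 0.02 -0.14  1.91  0.    1.37 -1.64]
p0 [-0.03 -0.76  2.39  0.11  0.81 -1.73]
p0 [-0.02 -0.7   2.4   0.11  0.73 -1.74]
p1 [ 0.   -0.38  2.26  0.11  0.55 -1.73]
p1R [-0.32 -0.3   2.21  0.47  0.62 -2.28]
p0R [-0.42 -0.59  2.34  0.47  0.8  -2.31]
down False [ 0.450899   -0.25346208 -0.02858446]
width 0.03316962770391036
h2 29.0667 0.03323643059899593
```

View pics/h2.png

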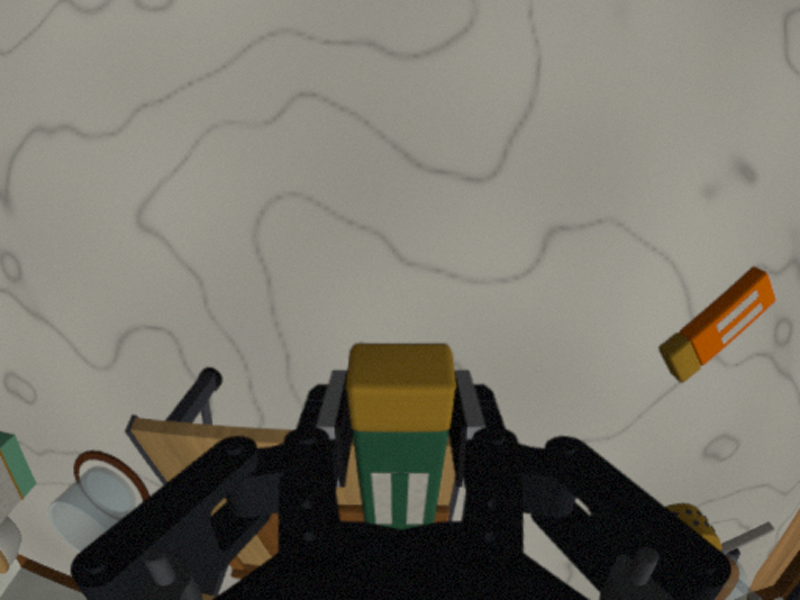

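The green tin is held straight, cap towards the camera at about (400,385), foot towards the rack. Next I lay it down.

```bash
cat >> h.py <<'E'
def place(b,R,y,name):
    r=toolrot(R.F,D(20))
    print("in",b.servo_line(T(R.at(.05,y,.030),r),speed=.1,contact_N=6))
    h=b.servo_line(T(R.at(.05,y,.002),r),speed=.04,contact_N=3);s=b.read_state()
    p=s["eef_pos"]-OFF*Ro.from_rotvec(s["tool_rot"]).apply([0,0,1])-R.at(0,0,0);print("down",h,R.F.inv().apply(p).round(4))
    b.set_gripper(.055); print("clock",b.read_state()["clock"])
    b.servo_line(T(R.at(.05,y,.045),r),speed=.15)
    b.servo_line(T(R.at(-.05,y,.06),r),speed=.2); snap(b,name)
E
python3 - <<'E'
from h import *
import bench as b
place(b,Rack(),.068,"p1")
E
```

```text
in False
down True [0.0501 0.0679 0.0081]
clock 31.5583
p1 32.6167 0.05488201897436823
```

View pics/p1.png

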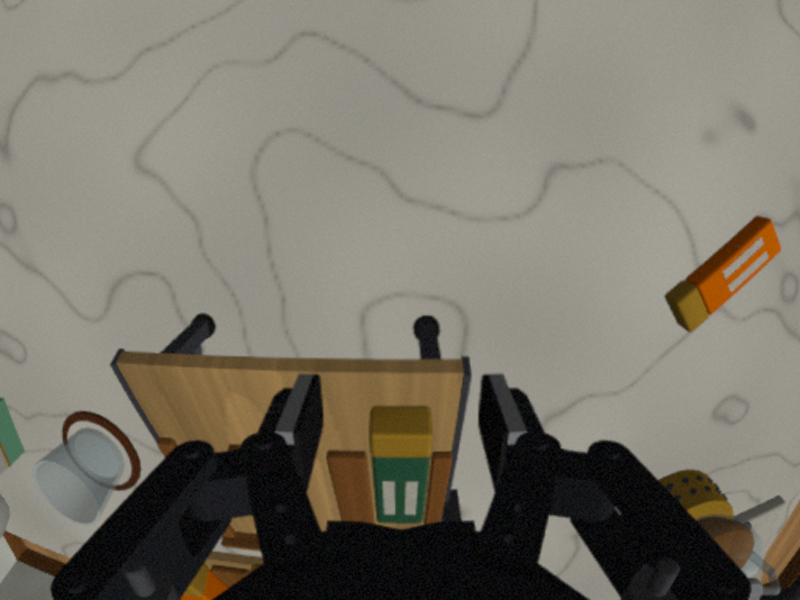

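The green tin lies between its battens, at (400,465) px with gaps on both sides. Now I push it home with the fingers shut and leaning in under the upper tray.

```bash
cat >> h.py <<'E'
def push(b,R,y,n=.012):
    r=toolrot(R.F,D(60)); b.set_gripper(0)
    def at():
        s=b.read_state();p=s["eef_pos"]-OFF*Ro.from_rotvec(s["tool_rot"]).apply([0,0,1])-R.at(0,0,0)
        return R.F.inv().apply(p).round(4),R.F.inv().apply(s["wrist_force"]).round(1),s["clock"]
    b.move_ptp(T(R.at(-.01,y,.04),r),r)
    print("low",b.servo_line(T(R.at(.008,y,n),r),speed=.1,contact_N=5),at())
    h=b.servo_line(T(R.at(.098,y,n),r),speed=.06,contact_N=5);print("slide",h,at())
    if h: return
    print("home",b.servo_line(T(R.at(.124,y,n),r),speed=.012,contact_N=3),at())
def out(b,R,y,n=.012):
    r=toolrot(R.F,D(60))
    b.servo_line(T(R.at(.07,y,n+.003),r),speed=.1)
    b.servo_line(T(R.at(.0,y,.04),r),speed=.15)
E
python3 - <<'E'
from h import *
import bench as b
R=Rack();push(b,R,.068);out(b,R,.068)
f=b.grab_frame("scene");np.savez("pics/s1.npz",**f);cv2.imwrite("pics/s1.png",cv2.resize(f["color"][140:280,190:330,::-1],(600,600),interpolation=cv2.INTER_CUBIC))
E
```

```text
low False (array([0.0082, 0.0681, 0.0123]), array([-0.3,  0.1,  0. ]), 34.4167)
slide False (array([0.0979, 0.068 , 0.0122]), array([-0.7,  0.6, -0. ]), 36.0667)
home True (array([0.1193, 0.068 , 0.0119]), array([-6.4,  0.5,  4.2]), 37.65)
```

Contact came at s = 119 mm, near the 118 expected with the tin home. I'll check it in a picture later. Next is the orange tin, measured from straight above.

```bash
python3 - <<'E'
from h import *
import bench as b
O=Tin((.4213,.299),D(132));r=toolrot(O.R,0)
R=Rack();b.move_ptp(R.at(-.10,.1,.15),toolrot(R.R,0))
b.move_ptp(O.at(.083,0,.10),r);snap(b,"o1")
f=dict(np.load("pics/o1.npz"));hsv=cv2.cvtColor(f["color"],cv2.COLOR_RGB2HSV)
m=((hsv[:,:,1]>130)&(hsv[:,:,2]>60)&(hsv[:,:,0]<30)).astype(np.uint8);m=cv2.morphologyEx(m,cv2.MORPH_CLOSE,np.ones((9,9)))
N,L,st,ce=cv2.connectedComponentsWithStats(m)
for i in range(1,N):
    if st[i,4]>400:
        c=max(cv2.findContours((L==i).astype(np.uint8),cv2.RETR_EXTERNAL,cv2.CHAIN_APPROX_NONE)[0],key=len).reshape(-1,2)
        q=fplane(f,c,f["eef"],f["rv"],.022)[:,:2];rc=cv2.minAreaRect((q*1000).astype(np.float32))
        col=f["color"][L==i].mean(0);print(st[i],ce[i].round(0),np.round(rc[0],1),np.round(rc[1],1),rc[2],col.round())
E
```

```text
Traceback (most recent call last):
bench.PlanningError: the arm cannot take that pose within its joint ranges
```

```bash
cat > meas.py <<'E'
from h import *
import bench as b
O=Tin((.4213,.299),D(132));r=toolrot(O.R,0,-1)
b.move_ptp(O.at(-.083,0,.10),r);snap(b,"o1")
f=dict(np.load("pics/o1.npz"));hsv=cv2.cvtColor(f["color"],cv2.COLOR_RGB2HSV)
m=((hsv[:,:,1]>130)&(hsv[:,:,2]>60)&(hsv[:,:,0]<30)).astype(np.uint8);m=cv2.morphologyEx(m,cv2.MORPH_CLOSE,np.ones((9,9)))
N,L,st,ce=cv2.connectedComponentsWithStats(m)
for i in range(1,N):
    if st[i,4]>400:
        c=max(cv2.findContours((L==i).astype(np.uint8),cv2.RETR_EXTERNAL,cv2.CHAIN_APPROX_NONE)[0],key=len).reshape(-1,2)
        q=fplane(f,c,f["eef"],f["rv"],.022)[:,:2];rc=cv2.minAreaRect((q*1000).astype(np.float32))
        col=f["color"][L==i].mean(0);print(st[i],ce[i].round(0),np.round(rc[0],1),np.round(rc[1],1),rc[2],col.round())
E
python3 meas.py
python3 - <<'E'
from h import *
import bench as b
O=Tin((.4213,.299),D(132));r=toolrot(O.R,D(20));R=Rack()
for fl in(1,-1):
  for p,r in((T(O.at(-.04,0,.006),toolrot(O.R,D(20),fl)),toolrot(O.R,D(20),fl)),(T(R.at(.05,-.068,.007),toolrot(R.F,D(20),fl)),toolrot(R.F,D(20),fl)),(T(R.at(-.09,-.068,.04),toolrot(R.F,D(20),fl)),toolrot(R.F,D(20),fl)),(T(R.at(.113,-.068,.012),toolrot(R.F,D(60),fl)),toolrot(R.F,D(60),fl))):
    q=b.inverse_kinematics(p,r);print(fl,None if q is None else np.round(q,2))
E
```

```text
o1 41.0417 -0.00018386244277048078
[ 242   27   42  134 4154] [263.  97.] [425.2 302.1] [ 33.3 118. ] 44.07271194458008 [142.  79.  13.]
[ 431  185   81  132 5444] [471. 247.] [755.9 349.5] [144.9 230.6] 53.39793395996094 [87. 65. 29.]
1 [0.32 0.02 1.95 0.33 1.33 2.62]
1 [-0.23 -0.09  1.87  0.    1.36 -1.89]
1 [-0.31 -0.42  2.01  0.    1.55 -1.97]
1 [-0.32 -0.3   2.19  0.44  0.64 -2.25]
-1 [ 0.32  0.02  1.95  0.33  1.33 -0.52]
-1 [-0.23 -0.09  1.87  0.    1.36  1.25]
-1 [-0.31 -0.42  2.01  0.    1.55  1.17]
-1 [-0.32 -0.3   2.19  0.44  0.64  0.89]
```

View pics/s1.png

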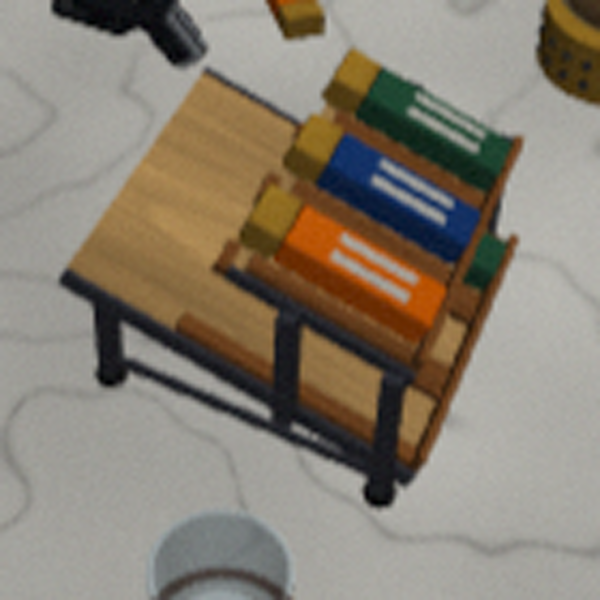

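The scene crop shows the green tin's foot against the stop at about (490,260) px, with the rack and samples in place. The orange tin measures 33 x 118 mm at (425, 302), yaw 134 degrees. Next I pick, place and push it the same way.

```bash
python3 - <<'E'
from h import *
import bench as b
R=Rack();O=Tin((.425,.302),D(134));r=toolrot(R.F,D(20));y=-.068
b.move_ptp(T(O.at(-.04,0,.12),toolrot(O.R,D(20))),toolrot(O.R,D(20)))
pick(b,O)
rr=toolrot(O.R,D(20));b.servo_line(T(O.at(-.04,0,.2),rr),speed=.25)
b.move_ptp(T(R.at(-.09,y,.14),r),r);b.servo_line(T(R.at(-.09,y,.04),r),speed=.2)
print(b.read_state()["clock"],b.read_state()["width"])
place(b,R,y,"p2")
E
```

```text
down False [ 0.44425144  0.28244694 -0.02832756]
width 0.032967563632107615
51.2583 0.03319113522799053
in False
down True [ 0.05  -0.068  0.008]
clock 53.7
p2 54.7583 0.05493885187184383
```

View pics/p2.png

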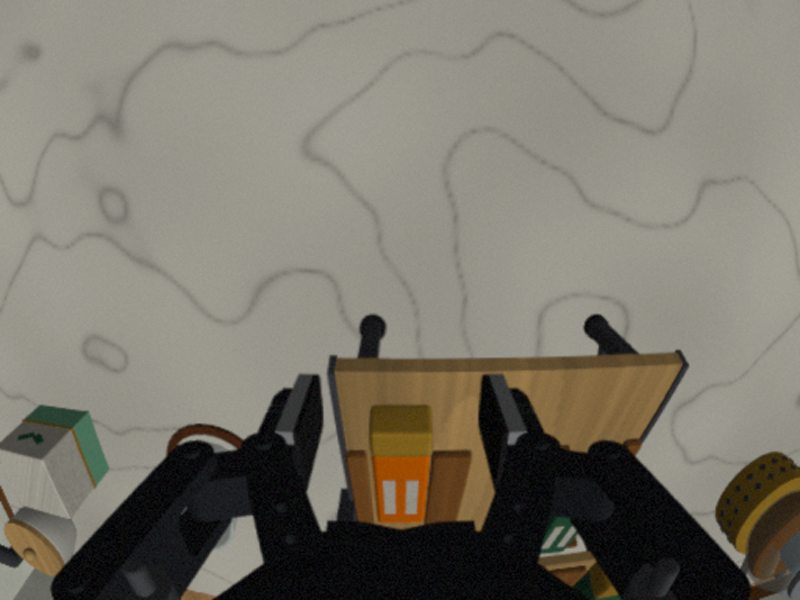

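The orange tin lies between its battens at (400,465) px, in the same way the green one did. Push it home.

```bash
python3 - <<'E'
from h import *
import bench as b
R=Rack();push(b,R,-.068);out(b,R,-.068)
r=toolrot(R.F,D(60));b.servo_line(T(R.at(-.04,-.068,.10),r),speed=.25)
f=b.grab_frame("scene");f0=dict(np.load("pics/scene0.npz"));s1=dict(np.load("pics/s1.npz"))
c=lambda f:cv2.resize(f["color"][155:265,195:325,::-1],(400,338),interpolation=cv2.INTER_CUBIC)
g=lambda f:cv2.cvtColor(f["color"],cv2.COLOR_RGB2GRAY)[160:260,240:312].astype(np.float32)
print("shift px vs start",cv2.phaseCorrelate(g(f0),g(f)),b.read_state()["clock"])
w=b.grab_frame("wrist")
cv2.imwrite("pics/end.png",np.hstack([c(f0),c(f)]))
E
```

```text
low False (array([ 0.0083, -0.0678,  0.0124]), array([ 0.2, -0.3,  0. ]), 56.5)
slide False (array([ 0.0978, -0.0681,  0.0122]), array([ 0.2, -0.5,  0.1]), 58.15)
home True (array([ 0.1189, -0.068 ,  0.0119]), array([-8.8,  0.9,  3.8]), 59.7083)
shift px vs start ((0.029136424515876058, -0.009512338561314948), 0.8734390264087253) 61.4833
```

View pics/end.png

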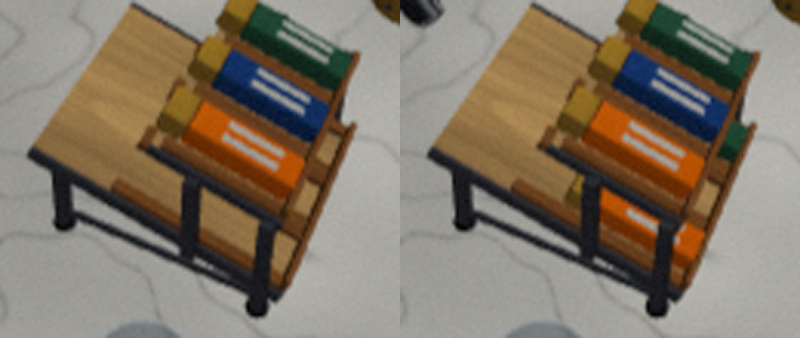

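The before/after pair shows both feet up against the stop, green at (735,138) and orange at (685,245). Both tins lie flat, caps to the front, under their own samples, and the rack has not shifted (0.03 px). I'm handing the job in.

```bash
python3 -c "
import bench as b
print(b.read_state()['clock']);b.job_done()"
```

```text
61.5333
the job is handed in; nothing more can be done
```

Both tins are in the lower tray below their own samples, caps to the front and pushed home. I handed the job in at 61.5 s of the 72 s allowed; no verdict is reported.

**What I did:** I gripped each tin near its cap, laid it between its battens, and pushed it down the slope with shut fingers leaning in under the upper tray.

**What went wrong on the way:**
- **Missed grasp:** the first grasp of the green tin closed on nothing and did not move the tin.
- **Tool length:** probing the trolley showed the fingertips end about 37 mm behind the reported TCP. I corrected for that, and every later grasp and placing worked.

**Last checks:**
- **Stop contact:** both pushes met firm contact at nearly the same depth: 119.3 mm for green and 118.9 mm for orange, against a nominal cap end of 118 mm. The leaning fingertip should have met a cap about 5 mm short of that, so depth alone does not prove the fit to 3 mm. The final picture shows both feet against the stop.
- **Push force:** the force along the slope peaked at about 6 N for green and 9 N for orange, below the 14 N that shifts the rack.
- **Rack and samples:** in the scene camera's view of the rack and sample tins, the shift from start to end was 0.03 px.
- **Other items:** I did not measure the teapot, cup or carton at the end. No step touched them as far as I could see.

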